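# Handbell service: dispense one handguard disc and nudge it into the tray

### The job

A handbell on the service table needs one new handguard disc. Press the dispenser's red plunger once, all the way down, and let it come back up so that a single white disc is pushed out onto the delivery plate, then with a fingertip gently nudge that disc sideways off the plate so that it lies flat in the blue tray. Do not pick up or squeeze the disc, do not send out a second one, and leave everything else on the table where it is.

Things in the scene. Friction and masses are not known exactly. Their poses are not given: they have to be found in the camera images.
- dispenser: Disc dispenser, fixed, 230 long (its x) x 80 x 114 mm high. Origin on the table under the centre of the clear square hopper with the discs (64 x 64 mm outside, top at 62 mm). +x points from the delivery plate through the hopper to the plunger, roughly away from the robot; z up. Behind the hopper the gearbox: x 29 to 125, y -34 to 34, top at 68 mm, collar to 74 mm. Plunger axis at x 65, y 0 mm.
- plunger_top (a point): Centre of the top face of the red plunger button, a round cap 36 mm across and 10 mm thick; 114 mm above the table when up. It moves straight down with the plunger.
- plunger (a joint): Plunger travel in m: 0 up, 0.029 fully down on a hard stop. Spring return: 2.5 N to start it, 10 N at the bottom; rises by itself when let go. It drives a brass slide twice as far (58 mm), which pushes the lowest disc out to -x; the disc is clear only in the last 3 mm. On the way up the slide goes back and the stack drops; the next press would push out the next disc.
- plate_mid (a point): On top of the dark steel delivery plate, at dispenser (-60, 0, 16) mm, near the ejected disc (its centre at x -56 after a slow press, to -76 mm at the lip after a fast one). The plate spans dispenser x -105 to -29, y -40 to 40 mm, top at 16 mm; both sides (+y, -y) are open edges; a lip 4 mm high runs along the front (x -105 to -99). The hopper's front posts reach x = -32 mm.
- disc: The lowest disc of the stack, which the press sends out: white plastic handguard disc, 48 mm diameter, 8 mm thick, 10 mm centre hole, about 17 g. Origin at the centre of its underside, z is its axis. It starts in the hopper, lying on the plate level (underside at 16 mm).
- disc2: Second disc of the stack, same kind; must stay in the hopper. Origin at the centre of its underside.
- disc3: Third disc, same kind; must stay in the hopper.
- disc4: Top disc, same kind; must stay in the hopper.
- blue_tray: Blue tray where the disc must go; empty, fixed. Outside 96 (x) x 90 (y) x 13 mm high, walls and floor 3 mm. Origin under its centre, axes as the dispenser's. It stands at one side of the plate, at dispenser x -58, y +87 or -87 mm (varies): near wall 2 mm from the plate's edge, rim 3 mm below the plate's top. A disc tips over the edge and lies flat once pushed fully past edge and wall.
- orange_tray: Orange tray for worn parts, same size, fixed, on the other side of the plate; holds the worn clapper. Not for the new disc. Origin under its centre.
- bell_a: Brass handbell about 200 mm long, mouth 80 mm, with a white loop handle, lying beside the dispenser's gearbox on its +y side, mouth away from the robot, up to 80 mm high. Loose, to be left alone. Origin on the table under its middle.
- bell_b: Larger brass handbell, about 220 mm long, lying on the robot's right side of the table. Loose, to be left alone. Origin on the table under its middle.
- polish_jar: Amber jar with black lid, 56 mm across and 65 mm high, beside the gearbox on its -y side. Loose, to be left alone. Origin under its centre.
- screwdriver: Screwdriver with yellow handle, 170 mm long and 26 mm high, lying crosswise on the robot's side of the dispenser. Loose, to be left alone. Origin on the table under its middle.
- pencil: Orange pencil, 180 mm long and 8 mm thick, lying on the robot's side of the dispenser. Loose, to be left alone. Origin on the table under its middle.
- clapper: Worn bell clapper, steel bar with a black rubber head, about 65 mm long and 12 mm high, lying in the orange tray. Loose, to be left alone. Origin under its middle.
- canteen: Olive canteen bottle, 88 mm across and 187 mm high, on the left side of the table. Loose, to be left alone. Origin under its centre.
Not all that is in view belongs to the job. There is more than one size of the blue_tray; the job needs the smallest.

How it is judged (in metres and radians):
On the way, in this order (a step that is already met when the one before it is completed fails the run):
1. the plunger is pressed all the way down and the lowest disc is pushed out onto the delivery plate (value of joint plunger above 0.0265 m and x of disc in the frame of dispenser below -0.052 m and y of disc in the frame of dispenser between -0.04 and 0.04 m and height (world z) of disc between 0.013 and 0.022 m), for 0.05 s.
2. the plunger is let up again, with the one disc lying on the delivery plate (value of joint plunger below 0.003 m and x of disc in the frame of dispenser below -0.052 m and y of disc in the frame of dispenser between -0.04 and 0.04 m and height (world z) of disc between 0.013 and 0.022 m), for 0.1 s.
At the end, for the whole second after the job is handed in: The disc lies flat (7 degrees) and still on the floor of the blue tray (centre within 30 mm of the tray's centre both ways, underside less than 7 mm above the tray's underside); the plunger is up (within 3 mm); the other three discs are in the hopper (within 12 mm of its axis) (x of disc in the frame of blue_tray between -0.03 and 0.03 m and y of disc in the frame of blue_tray between -0.03 and 0.03 m and z of disc in the frame of blue_tray below 0.007 m and angle between disc's own z axis and vertical below 0.12 rad and linear speed of disc below 0.02 m/s and value of joint plunger below 0.003 m and x of disc2 in the frame of dispenser between -0.012 and 0.012 m and y of disc2 in the frame of dispenser between -0.012 and 0.012 m and x of disc3 in the frame of dispenser between -0.012 and 0.012 m and y of disc3 in the frame of dispenser between -0.012 and 0.012 m and x of disc4 in the frame of dispenser between -0.012 and 0.012 m and y of disc4 in the frame of dispenser between -0.012 and 0.012 m); the robot touches nothing.
It fails at once if the disc is picked up or flipped up (its centre more than 24 mm above the delivery plate) (height (world z) of disc above 0.04 m).
It fails at once if the disc is squeezed or pressed hard with the fingers (over 18 N) (contact force between the fingers and disc above 18 N).
It fails at once if a second disc is sent out or a disc is taken from the hopper (more than 15 mm from the hopper's axis, or lifted 15 mm) (horizontal distance between any of disc2, disc3, disc4 and dispenser above 0.015 m or height (world z) of disc2 above 0.039 m or height (world z) of disc3 above 0.047 m or height (world z) of disc4 above 0.055 m).
It fails at once if something else on the table is moved (more than 20 mm): handbell beside the dispenser, handbell further off, jar of polish, screwdriver, pencil, worn clapper in the orange tray, canteen (distance of any of bell_a, bell_b, polish_jar, screwdriver, pencil, clapper, canteen from where it was at the start of the episode above 0.02 m).
It also fails if it takes over 42 s, if anything falls off the work surface, if the arm or the gripper's body presses on something with over 40 N, if the wrist force passes 120 N, or if a joint passes its speed limit or range.

### The arm

A 7-joint arm with a two-finger parallel gripper is mounted at the origin on the work surface. World frame = base frame: x ahead of the robot, y to its left, z up, the work surface at z = 0. Lengths are in mm, angles in rad, forces in N, time in s.
With the tool pointing down it reaches from about 425 to 950 mm from the base axis. Payload 4.7 kg.
Tool frame: the origin (TCP) lies at the very end of the fingers, on their centre line; the grasp point (between the pads) lies behind it (ctrl.pinch_z is the z of the grasp point in the tool frame, in mm); z points along the fingers, y is the line along which they close (so a half turn about z gives the same grasp; the last joint's range is limited). The gripper opens to 85 mm and grips with 20 to 120 N. Pads are 22 mm wide; open, the fingers measure 114 mm over their backs; the gripper's body (76 mm by 85 mm) begins 54 mm behind the grasp point. The pads swing forward as they close: fully open they stand 13 mm farther back than shut.
Start: joints at [1.279, 0.469, -0.049, 1.532, 0.024, 1.141, -0.082], TCP at [175.402, -651.83, 231.335] pointing down, gripper open.
Joint ranges: [-2.59, 2.59], [-0.33, 1.99], [-1.39, 1.29], [0.1, 2.45], [-1.04, 4.18], [0.21, 1.99], [-2.66, 2.66]. Speed limits (rad/s): [2.57, 2.57, 3.14, 3.14, 3.14, 3.14, 3.14].

### API

Orientations are given as a unit quaternion [x, y, z, w].
In Python, from rig import ctrl gives the robot as it stands.
- The arm moves only by the tool apply_moves, never from a script. Its argument "steps" is a list of rows, each an object with "linear": the shift along the tool's x, y, z in cm, a list of three; "turn": the turn, a rotation vector about the tool's x, y, z in rad, a list of three; "hand": the gripper command: -1 is shut, 1 is fully open, values between are in proportion. A call has 1 to 5 rows; each row shifts and turns the commanded pose from where the row before left it, along the tool's axes as they then stand; what a row does not reach is not made up. A row lasts 1/10 s, in which the tool goes at most 50 mm and 8.59 degrees, less where a joint would pass 70% of its speed; a pose out of reach is approached as far as the arm can. A call with a gripper value outside its range is refused whole. The fingers move at their own pace and stop on an object; "grip_force" is the grip in N (left out, the last holds). Time passes only in rows, so rows that do not move let the fingers close. It gives the time, the measured TCP pose, the force, the opening and the grip force at its end, in the units of the state.
- ctrl.read_state(): the state, without advancing time (a new reading comes with each control period).
- ctrl.camera(name): name is "scene" or "top" or "wrist"; returns a dict with "color" (480x640x3 uint8, red, green, blue), "depth" (480x640 float32, mm along the optical axis (not along the pixel's ray), 0 where there is no reading), "fx", "fy", "cx", "cy" (pixels), "R" (3x3) and "t" (3): a world point X has camera coordinates R X + t. Camera axes: x right, y down, z forward; pixel columns grow to the right and rows downward; lengths in mm; the calibration is good to about 2 mm. A picture is of the moment at which its call begins.
- ctrl.finish_job(): hands the job in; it is judged then, once.
Trained networks look in a picture, given as the dict that the camera call returned (one of the last four; its "shot" number tells which), for a name from the list of things; names that differ only in an ending like _2 or _b are one class to them, and where a whole thing is asked for, a point or a joint stands for the part that bears it (a point fixed in the world has none). Each returns a list of dicts, best first, with "score" (0 to 1); they miss things now and then, are a little off and sometimes report something else, mostly with a low value. They report only what shows in the picture. A call takes as long as a camera call. They do not tell look-alikes from the thing itself.
- ctrl.regions_of(picture, target): "mask" (480x640 bool, what is visible of it) and "point" ([column, row] in pixels, amid what is visible of it).
The state is a dict: "time_s": time; "joint_positions": joint angles; "dq": joint speeds; "joint_torque": joint torques, N m; "tcp_pos": TCP position; "tcp_rot": TCP orientation; "ft_force": force on the tool from outside, world axes, zero at the start; "moment": the same for the moment, N m; "finger_gap": opening from 0.0 (shut) to 1.0 (fully open); "grasp_force": force on a finger pad.
Only numpy, scipy, OpenCV 4.12 (cv2) and the standard library are available. Lean on these libraries where they do the work, as an engineer would, in place of code of your own. Each camera call takes 0.05 s, during which the arm holds its last target. There are 200 camera calls.

## Working session

There is one attempt and no reset: what is moved stays moved. The work goes in short steps, Python scripts to look and compute and a tool call to move; the robot and the scene stay as the last step left them, time stands still between calls to the robot, and variables do not carry over. Pictures are saved under pics/ and viewed, at most 10 in all, crops included, and the job is handed in when it is done.

Besides the shell and the picture viewer there is one more tool, called after ">>>" in YAML: its name, and indented under it one key for each argument. apply_moves: Moves the arm, as the interface text tells. Its arguments: {"type":"object","properties":{"steps":{"type":"array"},"grip_force":{"type":"number"}},"required":["steps"]}

```bash
mkdir -p pics; cat > h.py <<'E'
import numpy as np, cv2
from rig import ctrl
def world(p,u,v,d=None,z=None):
    r=np.array([(u-p['cx'])/p['fx'],(v-p['cy'])/p['fy'],1.0]); R=np.array(p['R']);t=np.array(p['t'])
    if d is not None: return R.T@(r*d-t)
    c=-R.T@t; w=R.T@r
    return c+w*(z-c[2])/w[2]
def cloud(p,m):
    v,u=np.nonzero(m&(p['depth']>0)); d=p['depth'][v,u]
    P=np.stack([(u-p['cx'])/p['fx']*d,(v-p['cy'])/p['fy']*d,d],1)
    return (P-np.array(p['t']))@np.array(p['R'])
def save(p,n): cv2.imwrite('pics/'+n+'.png',p['color'][:,:,::-1])
E
python3 - <<'E'
from h import *
print(ctrl.read_state()['tcp_rot'],ctrl.pinch_z)
for c in ['top','scene']:
    p=ctrl.camera(c);save(p,c+'0')
    for n in ['plunger_top','dispenser','blue_tray','orange_tray','disc','bell_a','polish_jar','canteen','screwdriver']:
        for r in ctrl.regions_of(p,n)[:4]:
            C=cloud(p,r['mask'])
            if len(C): print(c,n,round(r['score'],2),np.round(r['point']),np.round(np.median(C,0)),np.round(np.percentile(C,2,axis=0)),np.round(np.percentile(C,98,axis=0)))
E
```

```text
[ 9.91372226e-01  1.31072815e-01 -1.59427004e-04 -1.00110971e-03] -18.700000000000003
top plunger_top 0.48 [286. 190.] [638. 111. 113.] [624.  96. 107.] [653. 127. 119.]
top blue_tray 0.83 [327. 248.] [519.  22.   3.] [471. -21.  -4.] [564.  64.  15.]
top blue_tray 0.76 [260. 337.] [285. 190.   4.] [223. 129.  -2.] [348. 249.  20.]
top blue_tray 0.72 [426. 232.] [ 544. -239.    4.] [ 478. -297.   -3.] [ 606. -176.   20.]
top orange_tray 0.74 [260. 249.] [514. 193.   3.] [467. 151.  -4.] [561. 240.  15.]
top orange_tray 0.26 [345. 193.] [634. -35.  62.] [616. -60.  10.] [663. -10.  70.]
top disc 0.49 [290. 220.] [575. 109.  47.] [551.  88.  18.] [598. 131.  55.]
top bell_a 0.97 [238. 163.] [725. 246.  46.] [595. 218.  -3.] [778. 278.  75.]
top bell_a 0.92 [518. 188.] [ 643. -455.   56.] [ 498. -496.    9.] [ 694. -424.   86.]
top bell_a 0.66 [298. 214.] [599. 107.  35.] [471.  71.  -1.] [697. 148. 114.]
top bell_a 0.25 [290. 220.] [575. 109.  47.] [554.  89.  24.] [596. 131.  53.]
top polish_jar 0.8 [348. 194.] [635. -35.  62.] [616. -61.  13.] [664. -10.  70.]
top polish_jar 0.36 [34
[... 628 characters left out ...]
   -0.] [ 609. -175.   22.]
scene orange_tray 0.58 [379. 281.] [512. 192.   5.] [468. 151.  -1.] [565. 241.  18.]
scene disc 0.67 [339. 274.] [572. 111.  48.] [558.  92.  34.] [590. 130.  54.]
scene bell_a 0.73 [367. 348.] [754. 249.  35.] [597. 216.   1.] [788. 279.  74.]
scene bell_a 0.64 [167. 222.] [ 668. -458.   37.] [ 497. -499.    5.] [ 707. -423.   84.]
scene polish_jar 0.87 [285. 276.] [656. -28.  60.] [625. -55.  10.] [672.  -8.  70.]
scene polish_jar 0.21 [375. 277.] [513. 194.   5.] [468. 151.  -1.] [565. 241.  18.]
scene canteen 0.8 [487. 299.] [501. 487. 125.] [457. 447.  13.] [519. 527. 190.]
scene screwdriver 0.64 [379. 249.] [429. 161.  21.] [401. 114.   1.] [440. 271.  31.]
```

```bash
python3 - <<'E'
import cv2
a=cv2.imread('pics/top0.png')[130:330,200:400]
cv2.imwrite('pics/top_crop.png',cv2.resize(a,(600,600),interpolation=cv2.INTER_CUBIC))
E
```

```text
(no output)
```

View pics/top0.png

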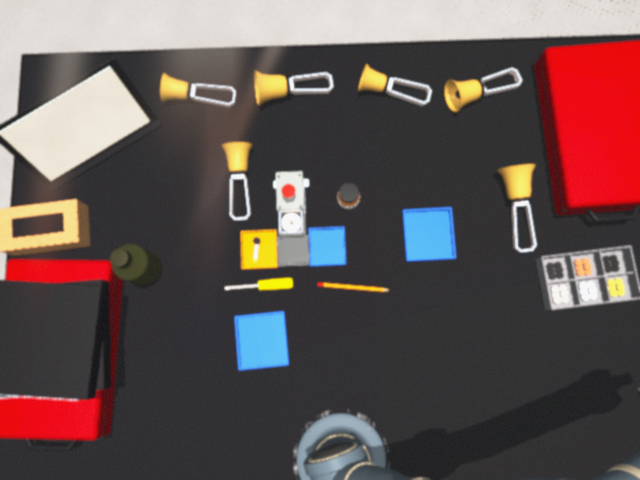

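View pics/top_crop.png

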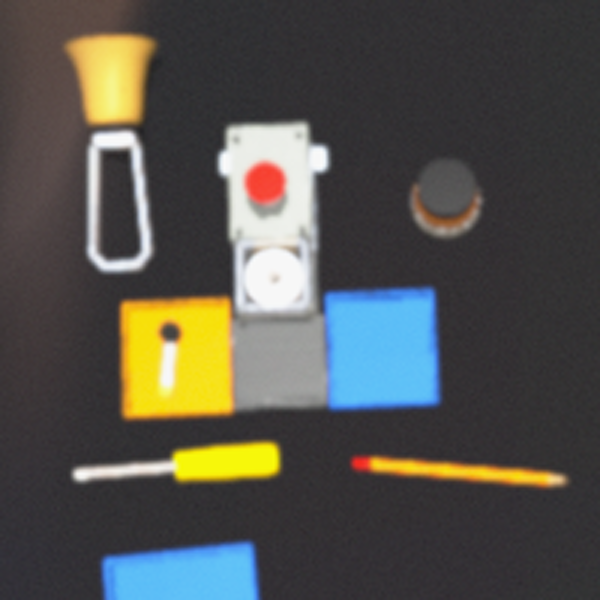

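Blue trays show at top-view pixels (327,248), (426,232) and (260,337). The smallest is (327,248), beside the plate on the dispenser's -y side. The orange tray is at (260,249) and the plunger at (286,190). I'll shut the fingers, turn in line with the dispenser (yaw about 0.033) and travel.

>>> apply_moves:
  steps:
    - {"linear": [0,0,0],"turn": [0,0,0.115],"hand": -1}
    - {"linear": [0,0,0],"turn": [0,0,0.115],"hand": -1}
    - {"linear": [2.7,-4.1,0],"turn": [0,0,0],"hand": -1}
    - {"linear": [2.7,-4.1,0],"turn": [0,0,0],"hand": -1}
    - {"linear": [2.7,-4.1,0],"turn": [0,0,0],"hand": -1}

```text
time_s: 1.5
tcp_pos: [253.0, -524.8, 231.2]
tcp_rot: [1.0, 0.016, 0.0, 0.0]
ft_force: [1.3, -0.7, 0.0]
finger_gap: 0.144
grasp_force: 0.0
```

>>> apply_moves:
  steps:
    - {"linear": [2.7,-4.1,0],"turn": [0,0,0],"hand": -1}
    - {"linear": [2.7,-4.1,0],"turn": [0,0,0],"hand": -1}
    - {"linear": [2.7,-4.1,0],"turn": [0,0,0],"hand": -1}
    - {"linear": [2.7,-4.1,0],"turn": [0,0,0],"hand": -1}
    - {"linear": [2.7,-4.1,0],"turn": [0,0,0],"hand": -1}

```text
time_s: 2.0
tcp_pos: [381.3, -315.2, 231.8]
tcp_rot: [1.0, 0.016, 0.0, 0.0]
ft_force: [0.7, -0.2, -0.2]
finger_gap: 0.0
grasp_force: 0.0
```

>>> apply_moves:
  steps:
    - {"linear": [2.7,-4.1,0],"turn": [0,0,0],"hand": -1}
    - {"linear": [2.7,-4.1,0],"turn": [0,0,0],"hand": -1}
    - {"linear": [2.7,-4.1,0],"turn": [0,0,0],"hand": -1}
    - {"linear": [2.7,-4.1,0],"turn": [0,0,0],"hand": -1}
    - {"linear": [0,0,0],"turn": [0,0,0],"hand": -1}

```text
time_s: 2.5
tcp_pos: [486.6, -142.0, 232.0]
tcp_rot: [1.0, 0.023, 0.002, -0.002]
ft_force: [0.1, 0.8, 0.4]
finger_gap: 0.002
grasp_force: 0.0
```

>>> apply_moves:
  steps:
    - {"linear": [2.7,-4.1,0],"turn": [0,0,0],"hand": -1}
    - {"linear": [2.7,-4.1,0],"turn": [0,0,0],"hand": -1}
    - {"linear": [2.5,-4.1,0],"turn": [0,0,0],"hand": -1}
    - {"linear": [2,-4.1,0],"turn": [0,0,0],"hand": -1}
    - {"linear": [0,0,0],"turn": [0,0,0],"hand": -1}

```text
time_s: 3.0
tcp_pos: [578.2, 25.5, 231.6]
tcp_rot: [1.0, 0.022, 0.001, -0.002]
ft_force: [0.1, 0.5, -0.2]
finger_gap: -0.004
grasp_force: 0.0
```

```bash
python3 - <<'E'
from h import *
s=ctrl.read_state();print(s['tcp_pos'],s['tcp_rot'])
p=ctrl.camera('wrist');save(p,'w1')
for n in ['plunger_top','disc','blue_tray','orange_tray','dispenser']:
    for r in ctrl.regions_of(p,n)[:2]:
        C=cloud(p,r['mask'])
        if len(C): print(n,round(r['score'],2),np.round(r['point']),np.round(np.median(C,0)),np.round(np.percentile(C,2,axis=0)),np.round(np.percentile(C,98,axis=0)))
E
```

```text
[578.19722734  25.49664891 231.62924245] [ 9.99762390e-01  2.16392550e-02  9.87067780e-04 -2.43550492e-03]
plunger_top 0.78 [208. 134.] [641. 110. 114.] [625.  95. 110.] [656. 125. 115.]
disc 0.56 [231. 208.] [571. 114.  36.] [569. 110.  29.] [574. 116.  37.]
disc 0.5 [230. 208.] [573. 115.  28.] [571. 113.  26.] [575. 116.  29.]
blue_tray 0.84 [323. 250.] [526.  22.   3.] [477. -22.   1.] [567.  64.  13.]
blue_tray 0.68 [572. 243.] [ 544. -240.    4.] [ 481. -297.    2.] [ 608. -176.   18.]
orange_tray 0.93 [163. 252.] [514. 196.   3.] [470. 151.   1.] [564. 238.  13.]
dispenser 0.81 [235. 154.] [626. 102.  67.] [476.  70.   7.] [698. 143. 114.]
```

View pics/w1.png

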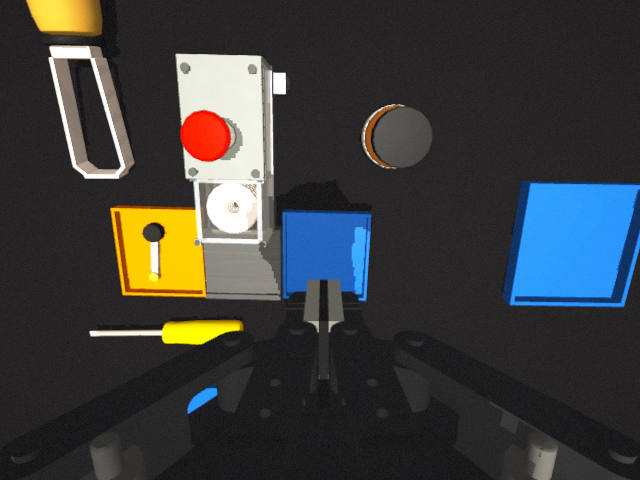

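>>> apply_moves:
  steps:
    - {"linear": [2.2,-2.8,2.5],"turn": [0,0,0.01],"hand": -1}
    - {"linear": [2.2,-2.8,2.5],"turn": [0,0,0],"hand": -1}
    - {"linear": [2.1,-2.7,2.5],"turn": [0,0,0],"hand": -1}
    - {"linear": [0,0,2.0],"turn": [0,0,0],"hand": -1}
    - {"linear": [0,0,0],"turn": [0,0,0],"hand": -1}

```text
time_s: 3.8
tcp_pos: [637.5, 101.2, 132.9]
tcp_rot: [1.0, 0.011, -0.003, 0.001]
ft_force: [-0.6, -0.4, -1.1]
finger_gap: 0.003
grasp_force: 0.0
```

>>> apply_moves:
  steps:
    - {"linear": [0.25,-0.9,0],"turn": [0,0,0],"hand": -1}
    - {"linear": [0,0,1.2],"turn": [0,0,0],"hand": -1}
    - {"linear": [0,0,0],"turn": [0,0,0],"hand": -1}

```text
time_s: 4.1
tcp_pos: [641.2, 110.7, 124.0]
tcp_rot: [1.0, 0.011, -0.0, 0.0]
ft_force: [-1.0, 0.3, -0.4]
finger_gap: -0.001
grasp_force: 0.0
```

>>> apply_moves:
  steps:
    - {"linear": [0,0,0.6],"turn": [0,0,0],"hand": -1}
    - {"linear": [0,0,0.6],"turn": [0,0,0],"hand": -1}
    - {"linear": [0,0,0.6],"turn": [0,0,0],"hand": -1}
    - {"linear": [0,0,0.6],"turn": [0,0,0],"hand": -1}
    - {"linear": [0,0,0.6],"turn": [0,0,0],"hand": -1}

```text
time_s: 4.6
tcp_pos: [642.2, 111.0, 95.3]
tcp_rot: [1.0, 0.011, 0.0, 0.0]
ft_force: [-2.9, -2.0, 7.3]
finger_gap: -0.001
grasp_force: 3.7
```

>>> apply_moves:
  steps:
    - {"linear": [0,0,0.4],"turn": [0,0,0],"hand": -1}
    - {"linear": [0,0,0.4],"turn": [0,0,0],"hand": -1}
    - {"linear": [0,0,0.2],"turn": [0,0,0],"hand": -1}
    - {"linear": [0,0,0],"turn": [0,0,0],"hand": -1}

```text
time_s: 5.0
tcp_pos: [642.2, 111.0, 85.4]
tcp_rot: [1.0, 0.011, 0.0, 0.0]
ft_force: [-1.6, -1.9, 8.8]
finger_gap: 0.003
grasp_force: 4.5
```

>>> apply_moves:
  steps:
    - {"linear": [0,0,0.2],"turn": [0,0,0],"hand": -1}
    - {"linear": [0,0,0.1],"turn": [0,0,0],"hand": -1}
    - {"linear": [0,0,0],"turn": [0,0,0],"hand": -1}

```text
time_s: 5.3
tcp_pos: [642.2, 111.0, 85.0]
tcp_rot: [1.0, 0.011, 0.001, 0.001]
ft_force: [-6.4, -3.0, 21.0]
finger_gap: 0.002
grasp_force: 10.6
```

Hard stop reached (force rose to 21 N with no more travel). Letting it up.

>>> apply_moves:
  steps:
    - {"linear": [0,0,-1.0],"turn": [0,0,0],"hand": -1}
    - {"linear": [0,0,-1.0],"turn": [0,0,0],"hand": -1}
    - {"linear": [0,0,-1.5],"turn": [0,0,0],"hand": -1}
    - {"linear": [0,0,-2.5],"turn": [0,0,0],"hand": -1}
    - {"linear": [0,0,-2.0],"turn": [0,0,0],"hand": -1}

```text
time_s: 5.8
tcp_pos: [641.7, 111.6, 162.3]
tcp_rot: [1.0, 0.011, -0.0, -0.0]
ft_force: [0.7, 0.6, 0.1]
finger_gap: -0.004
grasp_force: 0.0
```

>>> apply_moves:
  steps:
    - {"linear": [-4,-1.4,0],"turn": [0,0,0],"hand": -1}
    - {"linear": [-4,-1.4,0],"turn": [0,0,0],"hand": -1}
    - {"linear": [-3,-1.5,0],"turn": [0,0,0],"hand": -1}
    - {"linear": [0,0,0],"turn": [0,0,0],"hand": -1}

```text
time_s: 6.2
tcp_pos: [526.2, 154.7, 161.5]
tcp_rot: [1.0, 0.015, -0.001, -0.0]
ft_force: [0.7, 0.7, 0.8]
finger_gap: 0.0
grasp_force: 0.0
```

```bash
python3 - <<'E'
from h import *
s=ctrl.read_state();print(s['tcp_pos'],s['tcp_rot'])
for c in ['wrist','scene','top']:
  p=ctrl.camera(c);save(p,c+'2')
  for n in ['plunger_top','disc']:
    for r in ctrl.regions_of(p,n)[:4]:
        C=cloud(p,r['mask'])
        if len(C): print(c,n,round(r['score'],2),np.round(r['point']),np.round(np.median(C,0)),np.round(np.percentile(C,2,axis=0)),np.round(np.percentile(C,98,axis=0)))
E
```

```text
[526.16303237 154.67595234 161.46744768] [ 9.99893108e-01  1.45520346e-02 -1.41691436e-03 -5.16824405e-05]
wrist plunger_top 0.91 [424.  32.] [640. 111. 114.] [625.  96. 111.] [654. 127. 115.]
wrist disc 0.92 [386. 237.] [519. 108.  23.] [499.  87.  19.] [538. 130.  25.]
wrist disc 0.67 [388. 150.] [578. 110.  39.] [556.  88.  35.] [598. 131.  41.]
wrist disc 0.47 [394. 164.] [574. 104.  27.] [573. 103.  27.] [574. 104.  28.]
wrist disc 0.32 [483. 225.] [521.  17.   3.] [474. -22.   1.] [567.  65.  13.]
scene plunger_top 0.6 [334. 281.] [642. 112. 114.] [625.  94.  73.] [657. 127. 120.]
scene plunger_top 0.29 [170. 220.] [ 661. -459.   35.] [ 498. -499.    4.] [ 708. -424.   84.]
scene disc 0.53 [341. 271.] [571. 111.  40.] [555.  91.  32.] [587. 130.  47.]
scene disc 0.44 [364. 350.] [761. 250.  41.] [597. 217.   4.] [788. 279.  76.]
scene disc 0.16 [334. 289.] [639. 120.  52.] [475.  67.   3.] [701. 150. 116.]
top plunger_top 0.71 [290. 191.] [639. 110. 113.] [624.  96. 104.] [656. 127. 119.]
top disc 0.62 [296. 219.] [582.  97.  40.] [565.  89.  32.] [595. 107.  44.]
top disc 0.42 [289. 191.] [639. 110. 113.] [624.  96.  67.] [659. 127. 118.]
```

View pics/wrist2.png

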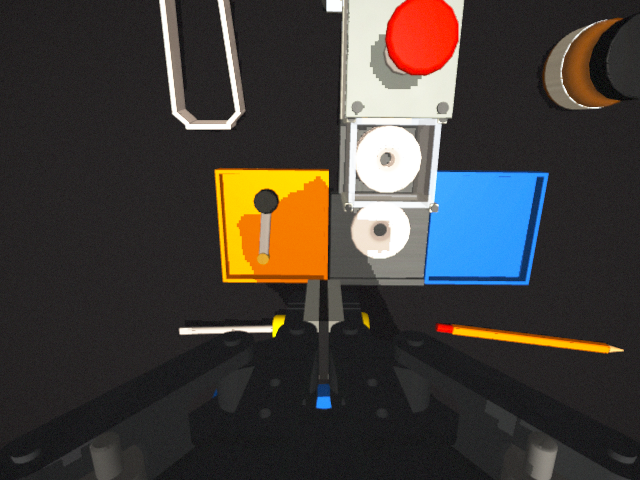

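The disc is out on the plate at wrist pixel (386,237), world (519,108). The rest of the stack is in the hopper at (388,150), and the plunger is up. I'll lower the fingertip on the +y side of the disc.

>>> apply_moves:
  steps:
    - {"linear": [-0.85,-0.3,3.5],"turn": [0,0,0],"hand": -1}
    - {"linear": [0,0,4.0],"turn": [0,0,0],"hand": -1}
    - {"linear": [0,0,4.0],"turn": [0,0,0],"hand": -1}
    - {"linear": [0,0,1.5],"turn": [0,0,0],"hand": -1}
    - {"linear": [0,0,0],"turn": [0,0,0],"hand": -1}

```text
time_s: 7.15
tcp_pos: [521.0, 154.1, 29.4]
tcp_rot: [1.0, 0.011, -0.002, 0.001]
ft_force: [-0.2, -0.6, 0.1]
finger_gap: -0.001
grasp_force: 0.0
```

>>> apply_moves:
  steps:
    - {"linear": [-0.3,-0.3,0.5],"turn": [0,0,0],"hand": -1}
    - {"linear": [0,0,0.4],"turn": [0,0,0],"hand": -1}
    - {"linear": [0,0,0],"turn": [0,0,0],"hand": -1}
    - {"linear": [0,0,0],"turn": [0,0,0],"hand": -1}

```text
time_s: 7.55
tcp_pos: [519.8, 157.8, 23.2]
tcp_rot: [1.0, 0.011, 0.001, -0.0]
ft_force: [0.5, -0.1, 0.5]
finger_gap: 0.003
grasp_force: 0.0
```

>>> apply_moves:
  steps:
    - {"linear": [-0.2,0,0.3],"turn": [0,0,0],"hand": -1}
    - {"linear": [0,0.3,0],"turn": [0,0,0],"hand": -1}
    - {"linear": [0,0.4,0],"turn": [0,0,0],"hand": -1}
    - {"linear": [0,0.4,0],"turn": [0,0,0],"hand": -1}
    - {"linear": [0,0.4,0],"turn": [0,0,0],"hand": -1}

```text
time_s: 8.05
tcp_pos: [517.6, 142.0, 19.3]
tcp_rot: [1.0, 0.011, 0.0, 0.0]
ft_force: [-0.8, 0.6, -0.0]
finger_gap: 0.001
grasp_force: 0.0
```

>>> apply_moves:
  steps:
    - {"linear": [0,0.5,0],"turn": [0,0,0],"hand": -1}
    - {"linear": [0,0.5,0],"turn": [0,0,0],"hand": -1}
    - {"linear": [0,0.5,0],"turn": [0,0,0],"hand": -1}
    - {"linear": [0,0.5,0],"turn": [0,0,0],"hand": -1}
    - {"linear": [0,0.5,0],"turn": [0,0,0],"hand": -1}

```text
time_s: 8.55
tcp_pos: [518.1, 117.1, 19.3]
tcp_rot: [1.0, 0.011, 0.0, 0.0]
ft_force: [0.5, 0.0, 0.5]
finger_gap: 0.002
grasp_force: 0.1
```

```bash
python3 - <<'E'
from h import *
s=ctrl.read_state();print(s['tcp_pos'],s['ft_force'])
p=ctrl.camera('wrist');save(p,'w3')
for r in ctrl.regions_of(p,'disc')[:4]:
    C=cloud(p,r['mask'])
    if len(C): print(round(r['score'],2),np.round(r['point']),np.round(np.median(C,0)),np.round(np.percentile(C,2,axis=0)),np.round(np.percentile(C,98,axis=0)))
E
```

```text
[518.12885509 117.12597768  19.32631579] [0.51719633 0.04082721 0.4664292 ]
0.88 [409. 303.] [519.  83.  23.] [505.  65.  19.] [531. 106.  25.]
0.69 [350. 148.] [578. 110.  39.] [556.  89.  35.] [598. 131.  41.]
0.62 [354. 178.] [571. 106.  27.] [571. 104.  27.] [574. 107.  28.]
```

View pics/w3.png

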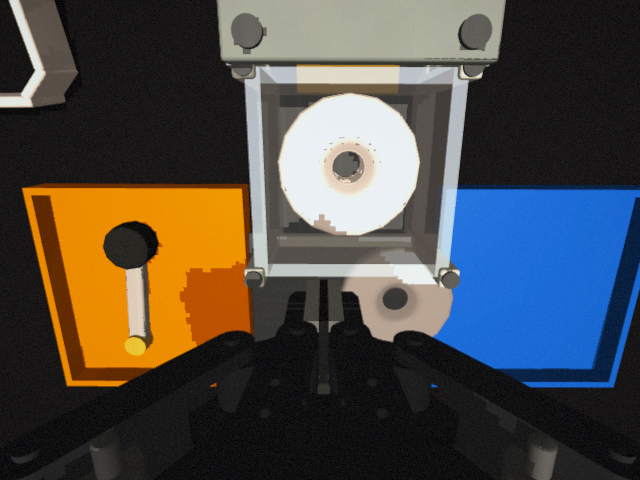

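The fingertip at pixel (322,300) touches the disc. Its hole is at (396,299), and it is moving straight toward the blue tray. Continuing.

>>> apply_moves:
  steps:
    - {"linear": [0,0.6,0],"turn": [0,0,0],"hand": -1}
    - {"linear": [0,0.6,0],"turn": [0,0,0],"hand": -1}
    - {"linear": [0,0.6,0],"turn": [0,0,0],"hand": -1}
    - {"linear": [0,0.6,0],"turn": [0,0,0],"hand": -1}
    - {"linear": [0,0.6,0],"turn": [0,0,0],"hand": -1}

```text
time_s: 9.15
tcp_pos: [518.8, 87.0, 19.3]
tcp_rot: [1.0, 0.011, 0.0, 0.0]
ft_force: [-0.8, 0.5, 0.6]
finger_gap: -0.002
grasp_force: 0.2
```

>>> apply_moves:
  steps:
    - {"linear": [0,0.6,0],"turn": [0,0,0],"hand": -1}
    - {"linear": [0,0.6,0],"turn": [0,0,0],"hand": -1}
    - {"linear": [0,0.6,0],"turn": [0,0,0],"hand": -1}
    - {"linear": [0,0.6,0],"turn": [0,0,0],"hand": -1}
    - {"linear": [0,0,0],"turn": [0,0,0],"hand": -1}

```text
time_s: 9.65
tcp_pos: [519.3, 62.3, 19.2]
tcp_rot: [1.0, 0.011, -0.0, 0.0]
ft_force: [-0.0, 0.5, -0.5]
finger_gap: -0.003
grasp_force: 0.0
```

```bash
python3 - <<'E'
from h import *
s=ctrl.read_state();print(s['tcp_pos'],s['ft_force'])
p=ctrl.camera('wrist');save(p,'w4')
for r in ctrl.regions_of(p,'disc')[:4]:
    C=cloud(p,r['mask'])
    if len(C): print(round(r['score'],2),np.round(r['point']),np.round(np.median(C,0)),np.round(np.percentile(C,2,axis=0)),np.round(np.percentile(C,98,axis=0)))
E
```

```text
[519.29907813  62.32355588  19.21190282] [-0.03090743  0.52107603 -0.47970832]
0.88 [187. 165.] [575. 115.  20.] [570.  93.  18.] [596. 117.  23.]
0.81 [175. 156.] [578. 110.  39.] [556.  90.  35.] [598. 130.  41.]
0.79 [388. 277.] [526.  34.  10.] [502.  16.   6.] [543.  57.  12.]
0.64 [182. 167.] [575. 115.  28.] [570.  92.  26.] [594. 117.  31.]
```

View pics/w4.png

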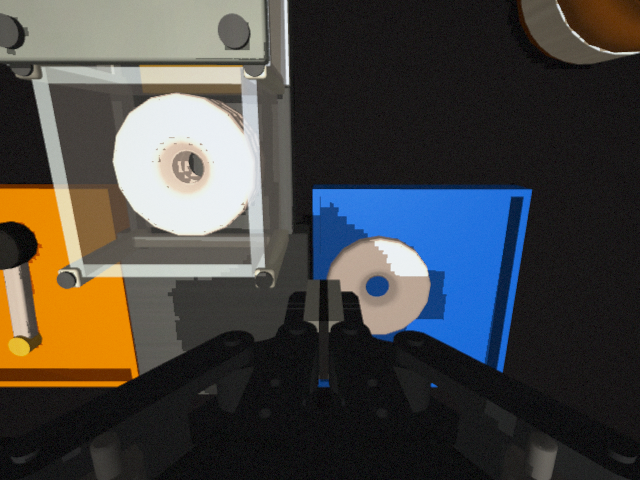

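The disc lies in the blue tray, hole at pixel (377,286). I'll lift straight up and check that it is flat.

>>> apply_moves:
  steps:
    - {"linear": [0,0,-2],"turn": [0,0,0],"hand": -1}
    - {"linear": [0,0,-4],"turn": [0,0,0],"hand": -1}
    - {"linear": [0,0,-4],"turn": [0,0,0],"hand": -1}
    - {"linear": [0,0,-4],"turn": [0,0,0],"hand": -1}
    - {"linear": [0,0,0],"turn": [0,0,0],"hand": -1}

```text
time_s: 10.25
tcp_pos: [522.9, 65.2, 164.8]
tcp_rot: [1.0, 0.012, 0.006, -0.001]
ft_force: [0.7, -0.0, 0.6]
finger_gap: 0.004
grasp_force: 0.0
```

```bash
python3 - <<'E'
from h import *
s=ctrl.read_state();print(s['tcp_pos'],s['ft_force'])
p=ctrl.camera('wrist');save(p,'w5')
for n in ['disc','blue_tray','plunger_top']:
  for r in ctrl.regions_of(p,n)[:3]:
    m=cv2.erode(r['mask'].astype(np.uint8),np.ones((5,5)))>0
    C=cloud(p,m)
    if len(C)>20:
        C0=C-C.mean(0); w=np.linalg.svd(C0,full_matrices=False)[2][2]
        print(n,round(r['score'],2),np.round(r['point']),np.round(C.mean(0)),np.round(np.percentile(C,2,axis=0)),np.round(np.percentile(C,98,axis=0)),'tilt',np.arccos(abs(w[2])))
E
```

```text
[522.94164432  65.18167294 164.82849777] [ 0.65830182 -0.01777517  0.60636331]
disc 0.95 [263. 145.] [577. 109.  40.] [557.  89.  38.] [596. 129.  41.] tilt 0.002496967264705838
disc 0.85 [355. 218.] [522.  37.  10.] [502.  18.   9.] [541.  56.  12.] tilt 0.006949326283650778
blue_tray 0.93 [622. 216.] [ 533. -186.    9.] [ 481. -211.    2.] [ 601. -175.   18.] tilt 0.37115432643063095
blue_tray 0.9 [386. 219.] [520.  14.   4.] [474. -21.   1.] [565.  63.  13.] tilt 0.0031081623525988414
blue_tray 0.65 [198. 396.] [343. 177.  10.] [326. 164.   3.] [354. 191.  18.] tilt 1.0764189624973093
plunger_top 0.73 [236.  26.] [639. 110. 114.] [625.  96. 112.] [651. 125. 115.] tilt 0.009288836740711348
plunger_top 0.46 [355. 217.] [522.  37.  10.] [502.  18.   9.] [542.  56.  12.] tilt 0.007175266238404582
plunger_top 0.39 [452. 334.] [414. -56.   7.] [ 407. -115.    5.] [423.  17.   8.] tilt 0.1361419652557809
```

View pics/w5.png

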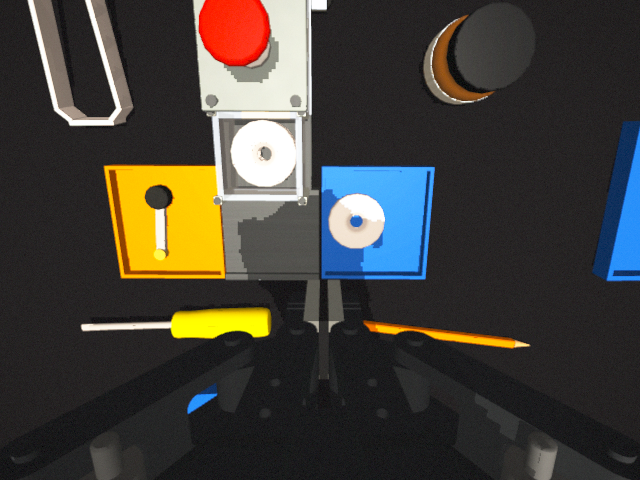

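The disc lies flat in the blue tray at pixel (356,220), tilt about 0.01 rad and 16 mm from the centre. The plate is empty, the stack is in the hopper and the plunger is up. Handing in.

```bash
python3 -c "
from rig import ctrl
print(ctrl.finish_job())"
```

```text
the job is handed in; nothing more can be done
None
```

I pressed the plunger once and nudged the single disc into the small blue tray, where it lies flat about 16 mm from the centre; I handed the job in at about 10 s, and no verdict came back.

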